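# Chock the tank barrel and free the retaining stop

### The job

Set the yellow wedge chock on the sloping ramp at the red tank barrel's low side, sloping face towards the barrel, and push it uphill, feeling the force, until it has rolled the barrel firmly home against the buffers: finish with a push of about 10 N, never let the chock press the barrel harder than 18 N, and do not push the barrel with the gripper itself. Then slide the blue retaining stop fully downhill, so that the chock alone keeps the barrel snug at the top. Let go of everything and leave the pots, the coach and the wrench where they are.

Things in the scene. Friction and masses are not known exactly. Their poses are not given: they have to be found in the camera images.
- ramp: Fixed grey ramp, 170 mm wide (its x) and 340 mm long (its y), with a flat deck sloping 8 degrees, uphill to its +y. Origin under its centre on the bench; axes level, z up. Deck height at ramp y: 40 mm + tan(8 deg) * y. Two unyielding steel buffers on a red beam at the top face downhill; they are set anew each time, 5 to 23 mm uphill of the barrel's starting place, and are not measured.
- barrel_center (a point): Centre of the red tank barrel, a 0.7 kg cylinder 80 mm in diameter and 140 mm long, lying across the ramp (axis along the ramp's x) and free to roll. At the start its low side leans on the two lugs of the retaining stop. Its axes turn as it rolls.
- chock_center (a point): Centre (half-way up, 37.5 mm over its flat underside) of the loose 0.14 kg chock: a yellow wedge 50 mm wide (its x), 30 mm high, with an upright black handle on top, 24 mm (x) by 22 mm (y), 30 to 75 mm above the underside; the handle's axis passes through this point. The wedge's face, 50 degrees to its underside, looks to its +y and must look uphill. The back is 17 mm behind this point.
- chock_toe (a point): Middle of the sharp toe of the wedge, at its underside, 45 mm ahead (chock +y) of the handle axis. When the wedge just touches the barrel on the deck, the toe is 19 mm and the handle axis 64 mm downhill (along the deck) of the line where the barrel stands; but the barrel bulges 40 mm, so lower the chock farther back and then slide it up. Rolling the barrel up takes a push of 4 to 7 N.
- stop (a joint): How far the blue retaining stop has been slid downhill along the deck: 0 closed (as at the start), 0.060 m fully open, where it meets its end. It stays where it is left and takes about 4 N to slide.
- stop_grip (a point): Grip of the blue stop: upright post 20 mm (x) by 16 mm (y) on the middle of its cross bar, 13 to 60 mm above the deck; this point is on its axis 40 mm above the deck, z square to the deck, +y uphill. From the cross bar two flat bars 7 mm high run uphill, 56 mm either side of the middle, to two lugs 14 mm wide, 47 mm high, under the barrel's ends; the lane between is 98 mm wide.
- paint_pot: Bystander: jar with yellow cap, 48 mm across, 55 mm high; origin under its centre.
- glue_pot: Bystander: jar with red cap, 44 mm across, 70 mm high; origin under its centre.
- coach: Bystander: red model coach with white roof, 60 x 170 mm, 68 mm high; origin under its centre.
- wrench: Bystander: wrench lying on the bench along its own x.

How it is judged:
By the outcome, as a careful person would: the job done as asked, in the order asked, and still so for the second after the job is handed in, with the robot touching nothing.
It also fails if it takes over 64 s, if anything falls off the work surface, if the arm or the gripper's body presses on something with over 40 N, if the wrist force passes 120 N, or if a joint passes its speed limit or range.

### The arm

A 6-joint arm with a two-finger parallel gripper is mounted at the origin on the work surface. World frame = base frame: x ahead of the robot, y to its left, z up, the work surface at z = 0. Lengths are in m, angles in rad, forces in N, time in s.
With the tool pointing down it reaches from about 0.25 to 0.8 m from the base axis. Payload 8.5 kg.
Tool frame: the origin (TCP) lies on the front face of the gripper's body, between the roots of the fingers; the fingertips stand 73 mm ahead of it and the grasp point (between the pads) lies 54 mm ahead of it; z points along the fingers, y is the line along which they close (so a half turn about z gives the same grasp; the last joint's range is limited). The gripper opens to 85 mm and grips with 20 to 120 N. Pads are 22 mm wide; open, the fingers measure 114 mm over their backs; the gripper's body (76 mm by 85 mm) begins 54 mm behind the grasp point. The pads swing forward as they close: fully open they stand 13 mm farther back than shut.
Start: joints at [-1.274, 0.238, -0.013, 1.319, 0, 1.571], TCP at [0.154, -0.502, 0.304] pointing down, gripper open.
Joint ranges: [-2.66, 2.66], [-1.03, 1.9], [-1.14, 1.46], [-1.82, 2.27], [-1.45, 1.34], [-3.14, 3.14]. Speed limits (rad/s): [2.22, 2.22, 2.79, 3.14, 3.14, 3.14].

### API

Orientations are given as [roll, pitch, yaw] about the fixed x, y, z axes, in that order (R = Rz(yaw) Ry(pitch) Rx(roll)).
In Python, from bench import status, viewer, bot gives the robot as it stands. The module is installed in compiled form; this text tells all that it offers.
- The arm moves only by the tool carry_out, never from a script. Its argument "series" is a list of rows, each a list of 7 numbers: the finger opening in cm, from 0 to 8.54, then the shift along the tool's x, y, z in cm, then the turn, a rotation vector about the tool's x, y, z in degrees. In form: [[grip, x, y, z, ax, ay, az], ...]. A call has 1 to 5 rows; each row is the pose to reach, as a shift and turn from the pose commanded when the call began, along the tool's axes at that moment; what a row does not reach only later rows make up. A row lasts 1/12 s, in which the tool goes at most 41.7 mm and 7.16 degrees, less where a joint would pass 70% of its speed; a pose out of reach is approached as far as the arm can. A call with a gripper value outside its range is refused whole. The fingers move at their own pace and stop on an object; "force" is the grip in N (left out, the last holds). Time passes only in rows, so rows that repeat a pose let the fingers close. It gives the time, the measured TCP pose, the force, the opening and the grip force at its end, in the units of the state.
- status.read_state(): the state, without advancing time (a new reading comes with each control period).
- viewer.capture(name): name is "scene" or "top" or "wrist"; returns the picture (420x560x3 uint8, red, green, blue); there is no depth.
- viewer.get_calibration(name): a dict with "camera_matrix" (3x3 intrinsics, pixels), "R" (3x3) and "t" (3): a world point X has camera coordinates R X + t. Camera axes: x right, y down, z forward; pixel columns grow to the right and rows downward; lengths in m; the calibration is good to about 2 mm. A picture is of the moment at which its call begins: read the wrist's pose just before it. get_calibration takes no time and is no camera call; for the wrist camera it gives the pose at the moment of the call.
- bot.finish_job(): hands the job in; it is judged then, once.
Trained networks look in the newest picture that a camera, given by its name, has taken for a name from the list of things; names that differ only in an ending like _2 or _b are one class to them, and where a whole thing is asked for, a point or a joint stands for the part that bears it (a point fixed in the world has none). Each returns a list of dicts, best first, with "score" (0 to 1); they miss things now and then, are a little off and sometimes report something else, mostly with a low value. They report only what shows in the picture. A call takes as long as a camera call.
- viewer.find_in(query, camera): "box" ([left, top, width, height] in pixels, round what is visible of it).
- viewer.silhouettes(query, camera): "region" (420x560 bool, what is visible of it) and "box" ([left, top, width, height] in pixels, round what is visible of it).
The state is a dict: "time_s": time; "joint_positions": joint angles; "joint_velocities": joint speeds; "joint_torque": joint torques, N m; "tcp_pos": TCP position; "tcp_rot": TCP orientation; "wrist_force": force on the tool from outside, world axes, zero at the start; "ft_torque": the same for the moment, N m; "opening": opening from 0.0 (shut) to 1.0 (fully open); "grasp_force": force on a finger pad.
Only numpy, scipy, OpenCV 4.12 (cv2) and the standard library are available. Lean on these libraries where they do the work, as an engineer would, in place of code of your own. Each camera call takes 0.05 s, during which the arm holds its last target. There are 200 camera calls.

## Working session

There is one attempt and no reset: what is moved stays moved. The work goes in short steps, Python scripts to look and compute and a tool call to move; the robot and the scene stay as the last step left them, time stands still between calls to the robot, and variables do not carry over. Pictures are saved under pics/ and viewed, at most 10 in all, crops included, and the job is handed in when it is done.

Besides the shell and the picture viewer there is one more tool, called after "Request:" by a JSON object that holds its "name" and its "arguments", one argument or row to a line. carry_out: Moves the arm, as the interface text tells. Its arguments: {"type":"object","properties":{"series":{"type":"array"},"force":{"type":"number"}},"required":["series"]}

```bash
mkdir -p pics
python3 - <<'E'
from bench import status, viewer, bot
import cv2,numpy as np
s=status.read_state(); print(s['time_s'],s['tcp_pos'],s['tcp_rot'],s['opening'],s['wrist_force'])
ims=[]
for c in ['scene','top']:
    im=viewer.capture(c); cv2.imwrite(f'pics/{c}0.png',im[:,:,::-1])
    k=viewer.get_calibration(c); print(c,np.round(k['camera_matrix'],1).tolist(),np.round(k['R'],4).tolist(),np.round(k['t'],4).tolist())
    for q in ['ramp','barrel_center','chock_center','stop_grip','paint_pot','glue_pot','coach','wrench']:
        print(q,[(np.round(d['box'],0).tolist(),round(d['score'],2)) for d in viewer.find_in(q,c)][:2])
E
```

```text
0.0 [ 0.15346742 -0.50175786  0.30327982] [-3.14018402e+00  1.41071309e-05  2.96857923e-01] 1.0057244647629573 [-0.59105532 -0.24063423  0.66154963]
scene [[401.2, 0.0, 273.3], [0.0, 401.2, 205.8], [0.0, 0.0, 1.0]] [[0.5961, 0.8029, -0.0084], [0.606, -0.4567, -0.6513], [-0.5267, 0.3831, -0.7588]] [-0.3637, -0.2891, 1.2513]
ramp [([185.0, 158.0, 160.0, 128.0], 0.69)]
barrel_center [([257.0, 165.0, 61.0, 66.0], 0.61), ([144.0, 337.0, 73.0, 74.0], 0.18)]
chock_center [([85.0, 257.0, 39.0, 35.0], 0.85)]
stop_grip [([210.0, 186.0, 76.0, 74.0], 0.92)]
paint_pot [([365.0, 151.0, 23.0, 28.0], 0.56)]
glue_pot [([340.0, 110.0, 16.0, 30.0], 0.82)]
coach []
wrench [([142.0, 337.0, 75.0, 76.0], 0.67)]
top [[393.5, 0.0, 278.5], [0.0, 393.5, 202.7], [0.0, 0.0, 1.0]] [[0.0271, -0.9994, -0.0221], [-0.9907, -0.0239, -0.1339], [0.1333, 0.0255, -0.9907]] [0.0066, 0.6151, 1.0471]
ramp [([215.0, 177.0, 137.0, 82.0], 0.94)]
barrel_center [([243.0, 183.0, 44.0, 60.0], 0.93), ([256.0, 128.0, 63.0, 30.0], 0.38)]
chock_center [([397.0, 245.0, 33.0, 26.0], 0.77)]
stop_grip [([277.0, 194.0, 53.0, 54.0], 0.78)]
paint_pot [([153.0, 200.0, 18.0, 18.0], 0.87), ([218.0, 176.0, 134.0, 83.0], 0.68)]
glue_pot [([130.0, 258.0, 24.0, 20.0], 0.83)]
coach [([256.0, 128.0, 64.0, 31.0], 0.85)]
wrench [([385.0, 135.0, 26.0, 55.0], 0.75), ([400.0, 247.0, 28.0, 25.0], 0.71)]
```

View pics/scene0.png

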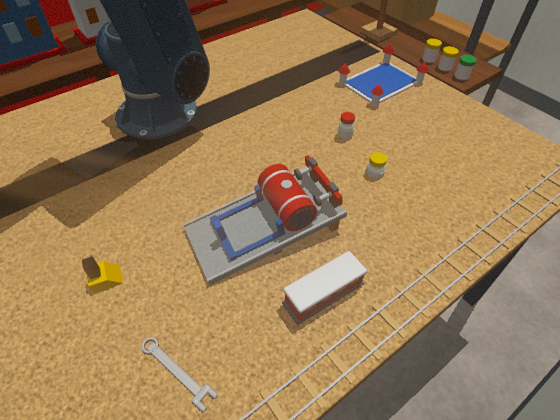

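View pics/top0.png

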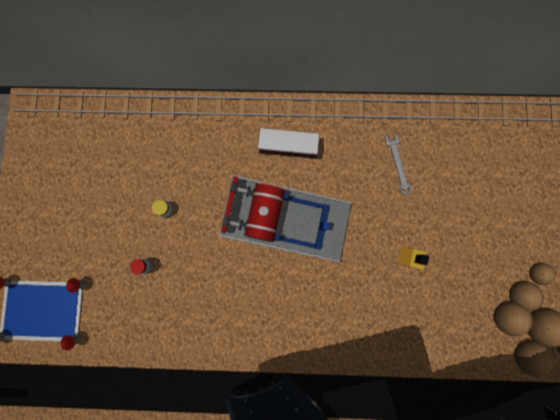

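Run:
```python
import cv2
a=cv2.imread('pics/top0.png')[165:285,215:365]; cv2.imwrite('pics/top_z.png',cv2.resize(a,None,fx=5,fy=5,interpolation=cv2.INTER_CUBIC))
a=cv2.imread('pics/scene0.png')[150:300,70:350]; b=cv2.resize(a,None,fx=2.85,fy=2.85,interpolation=cv2.INTER_CUBIC);cv2.imwrite('pics/scene_z.png',b)
```

```text
(no output)
```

View pics/top_z.png

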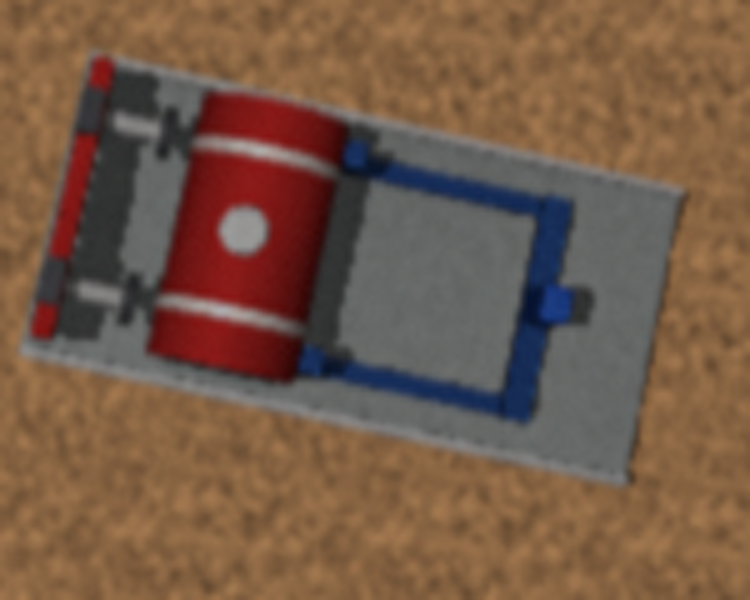

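View pics/scene_z.png

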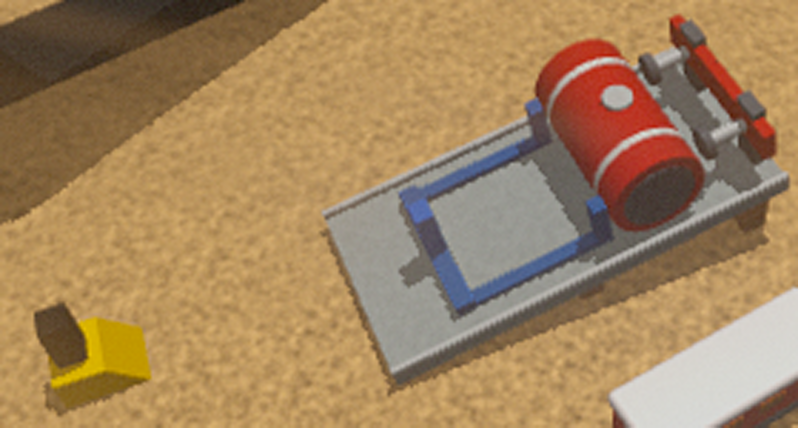

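```bash
cat > h.py <<'E'
import numpy as np, cv2
from scipy.optimize import least_squares
from scipy.spatial.transform import Rotation as Rn
from bench import status, viewer, bot
def cal(c):
    k=viewer.get_calibration(c); return [np.array(k[x],float) for x in('camera_matrix','R','t')]
def proj(K,X):
    p=(np.atleast_2d(X)@K[1].T+K[2])@K[0].T; return p[:,:2]/p[:,2:]
def ray(K,uv,z):  # pixel -> world at height z
    d=K[1].T@np.linalg.inv(K[0])@np.r_[uv,1.]; o=-K[1].T@K[2]; return o+d*(z-o[2])/d[2]
def pose(x,y,yaw): return Rn.from_euler('z',yaw).as_matrix(), np.array([x,y,0.])
T8=np.tan(np.radians(8)); C8=np.cos(np.radians(8)); S8=np.sin(np.radians(8))
def deck(x,s,h): # ramp x, along-deck s from centre, height square to deck
    return np.array([x, s*C8-h*S8, .04+s*S8+h*C8])
def tool():
    s=status.read_state(); return np.array(s['tcp_pos']),Rn.from_euler('xyz',s['tcp_rot'])
E
python3 - <<'E'
from h import *
top,sc=cal('top'),cal('scene')
zt=lambda u,v:np.array([215+u/5,165+v/5]); zs=lambda u,v:np.array([70+u/2.85,150+v/2.85])
L=lambda x,y:[x,y,.04+T8*y]
obs=[(top,zt(92,55),L(.085,.17)),(top,zt(685,190),L(.085,-.17)),(top,zt(628,483),L(-.085,-.17)),(top,zt(22,352),L(-.085,.17)),
(sc,zs(325,215),L(-.085,-.17)),(sc,zs(397,375),L(.085,-.17)),(sc,zs(788,182),L(.085,.17))]
def f(p):
    R,t=pose(*p); return np.concatenate([proj(K,R@np.array(X)+t)[0]-uv for K,uv,X in obs])
g=ray(top,zt(356,270),.04)
r=least_squares(f,[g[0],g[1],-.2]); print(r.x,np.degrees(r.x[2]),np.round(r.fun.reshape(-1,2),1).tolist())
R,t=pose(*r.x); np.save('ramp.npy',r.x)
inv=lambda X:R.T@(X-t)
# post top: height 60 above deck
from scipy.optimize import brentq
for name,u,h in [('post top',zt(556,303),.060),('barleft lo edge',zt(508,395),.0135),('lugtop',zt(354,150),.047),('lugtop2',zt(313,357),.047)]:
    def e(z):
        X=inv(ray(top,u,z)); s=(X[1])/C8+h*T8; return deck(0,s,h)[2]-z
    z=brentq(e,0,.2); X=inv(ray(top,u,z)); print(name,X, 's',X[1]/C8+h*T8)
# barrel centre: button on top at height 80
for name,u,h in [('button',zt(243,230),.08)]:
    def e(z):
        X=inv(ray(top,u,z)); s=(X[1])/C8+h*T8; return deck(0,s,h)[2]-z
    z=brentq(e,0,.2); X=inv(ray(top,u,z)); print(name,X,'s',X[1]/C8+h*T8)
print('chock handle top', ray(top,[422,260],.075), 'mid', ray(top,[413,259],.02))
W=cal('wrist'); p,Rt=tool(); print('cam in tool',Rt.inv().apply(-W[1].T@W[2]-p), 'R', np.round(W[1]@Rt.as_matrix(),3).tolist(),W[0].tolist())
E
```

```text
[ 5.71325434e-01 -1.89489395e-04 -1.83624563e-01] -10.520912497068599 [[-1.4, -1.2], [-0.5, -0.5], [-0.5, 0.5], [-1.6, 0.2], [-1.8, 0.2], [-2.2, 1.5], [1.0, -1.0]]
post top [-0.00042503 -0.10738144  0.08549818] s -0.10000428460643429
barleft lo edge [-0.05078177 -0.09521615  0.04025091] s -0.09425459290859439
lugtop [0.05670463 0.01306444 0.08929798] s 0.01979825594435665
lugtop2 [-0.05479433  0.01141066  0.08906556] s 0.018128222220513007
button [-0.00105159  0.05825433  0.12897332] s 0.0700700929254045
chock handle top [ 0.46864098 -0.35679779  0.075     ] mid [ 0.47063907 -0.35082265  0.02      ]
cam in tool [ 0.07950163 -0.00125354 -0.07018295] R [[0.0, 1.0, 0.0], [-0.953, 0.001, -0.304], [-0.304, -0.0, 0.953]] [[309.4160580625024, 0.0, 279.3668407520495], [0.0, 309.4160580625024, 210.00414402462042], [0.0, 0.0, 1.0]]
```

Request:
{"name": "carry_out", "arguments": {
  "series": [
    [8.5,3.45,-0.5,0,0,0,-6.25],
    [8.5,6.9,-1.0,0,0,0,-12.5],
    [8.5,10.35,-1.5,0,0,0,-18.75],
    [8.5,13.8,-2.0,0,0,0,-25],
    [8.5,17.25,-2.5,0,0,0,-31.25]
  ]
}}

```text
time_s: 1.32
tcp_pos: [0.3124, -0.4268, 0.304]
tcp_rot: [3.141, 0.0, 0.847]
wrist_force: [0.6, 0.6, -0.5]
opening: 0.999
grasp_force: 0.0
```

Request:
{"name": "carry_out", "arguments": {
  "series": [
    [8.5,3.2,1.35,0,0,0,-6.25],
    [8.5,6.4,2.7,0,0,0,-12.5],
    [8.5,9.6,4.05,0,0,0,-18.75],
    [8.5,12.8,5.4,0,0,0,-25],
    [8.5,16.1,6.8,0,0,0,-31.25]
  ]
}}

```text
time_s: 1.73
tcp_pos: [0.4705, -0.3518, 0.304]
tcp_rot: [3.142, 0.0, 1.393]
wrist_force: [0.3, -1.0, -0.1]
opening: 0.998
grasp_force: 0.0
```

```bash
cat >> h.py <<'E'
def rel(P,Rg):  # goal TCP pose -> shift cm, rotvec deg in present tool axes
    p,R=tool(); print('go',np.round(R.inv().apply(P-p)*100,2),np.round(np.degrees((R.inv()*Rg).as_rotvec()),2))
def shot(n):
    im=viewer.capture('wrist'); cv2.imwrite(n,im[:,:,::-1]); return im
E
python3 - <<'E'
from h import *
s=status.read_state(); print(s['time_s'],s['tcp_pos'],s['tcp_rot'],s['joint_positions'])
shot('pics/w1.png')
print([(d['box'],d['score']) for d in viewer.find_in('chock_center','wrist')][:2])
K=cal('wrist'); np.savez('k1.npz',a=K[0],b=K[1],c=K[2])
E
```

```text
1.7333 [ 0.47050247 -0.35177801  0.30398971] [3.14150112e+00 5.84210882e-05 1.39300213e+00] [-6.42000248e-01  3.46657969e-01  1.40936805e-01  1.36496716e+00
 -1.12570845e-05  1.10659027e+00]
[([257.8, 149.2, 44.2, 64.2], 0.77)]
```

View pics/w1.png

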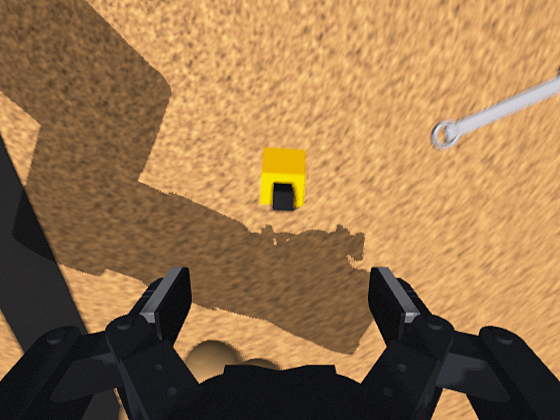

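Run:
```python
from h import *
im=cv2.imread('pics/w1.png').astype(int); 
b,g,r=im[...,0],im[...,1],im[...,2]
sub=np.zeros(r.shape,bool); sub[135:225,245:325]=1
y=sub&(r>110)&(b<40)&(g>80)&(g>.66*r); k=sub&(r<60)&(g<60)
for n,m in(('y',y),('k',k)):
    v,u=np.nonzero(m); print(n,len(u),u.min(),u.max(),v.min(),v.max())
for row in range(144,216,4): 
    u=np.nonzero(y[row])[0]; w=np.nonzero(k[row])[0]
    print(row,(u.min(),u.max()) if len(u) else '', (w.min(),w.max()) if len(w) else '')
K=cal('wrist')
def outline(x,yy,yaw):
    R,t=pose(x,yy,yaw); P=lambda *a:proj(K,R@np.array(a)+t)[0]
    return np.array([P(-.025,.045,0),P(.025,.045,0),P(-.012,.011,.075),P(.012,.011,.075),P(-.012,-.011,.075),P(.012,-.011,.075)])
X=ray(K,[283.5,148.5],0); print('toe',X)
for yaw in(-8,-10.2,-12): 
    a=np.radians(yaw); c=X-.045*np.array([-np.sin(a),np.cos(a),0]); print(yaw,c,outline(c[0],c[1],a).round(1).tolist())
```

```text
y 1927 261 305 147 206
k 514 273 293 183 210
144  
148 (np.int64(264), np.int64(276)) 
152 (np.int64(264), np.int64(304)) 
156 (np.int64(263), np.int64(304)) 
160 (np.int64(263), np.int64(304)) 
164 (np.int64(263), np.int64(304)) 
168 (np.int64(263), np.int64(304)) 
172 (np.int64(262), np.int64(304)) 
176 (np.int64(262), np.int64(305)) 
180 (np.int64(262), np.int64(304)) 
184 (np.int64(262), np.int64(304)) (np.int64(274), np.int64(290))
188 (np.int64(262), np.int64(303)) (np.int64(274), np.int64(292))
192 (np.int64(261), np.int64(303)) (np.int64(274), np.int64(292))
196 (np.int64(261), np.int64(303)) (np.int64(273), np.int64(293))
200 (np.int64(261), np.int64(302)) (np.int64(273), np.int64(292))
204 (np.int64(294), np.int64(302)) (np.int64(273), np.int64(292))
208  (np.int64(273), np.int64(292))
212  
toe [ 0.48555663 -0.3146123   0.        ]
-8 [ 0.47929384 -0.35917437  0.        ] [[262.5, 149.2], [304.5, 147.8], [273.6, 192.2], [297.7, 191.4], [274.4, 213.2], [298.1, 212.4]]
-10.2 [ 0.47758782 -0.3589011   0.        ] [[262.5, 148.4], [304.5, 148.6], [272.2, 191.7], [296.4, 191.8], [272.3, 212.8], [295.9, 212.9]]
-12 [ 0.47620061 -0.35862894  0.        ] [[262.5, 147.8], [304.4, 149.2], [271.2, 191.4], [295.3, 192.2], [270.6, 212.4], [294.2, 213.2]]
```

Request:
{"name": "carry_out", "arguments": {
  "series": [
    [8.5,-0.5,0.55,4.1,0,0,2.8],
    [6.0,-0.5,0.55,8.2,0,0,2.8],
    [6.0,-0.5,0.55,12.3,0,0,2.8],
    [5.5,-0.5,0.55,16.0,0,0,2.8],
    [5.0,-0.5,0.55,19.2,0,0,2.8]
  ],
  "force": 60
}}

```text
time_s: 2.25
tcp_pos: [0.4724, -0.3584, 0.1095]
tcp_rot: [-3.14, -0.001, 1.338]
wrist_force: [0.8, 0.3, 0.5]
opening: 0.584
grasp_force: 0.0
```

Request:
{"name": "carry_out", "arguments": {
  "series": [
    [5.0,0,0,0,0,0,0],
    [1.5,0,0,0,0,0,0],
    [1.5,0,0,0,0,0,0],
    [1.5,0,0,0,0,0,0],
    [1.5,0,0,0,0,0,0]
  ],
  "force": 60
}}

```text
time_s: 2.67
tcp_pos: [0.4745, -0.3595, 0.1141]
tcp_rot: [3.138, 0.001, 1.339]
wrist_force: [-0.4, -0.2, -1.6]
opening: 0.268
grasp_force: 59.3
```

Run:
```python
from h import *
s=status.read_state(); print(s['time_s'],s['tcp_pos'],s['tcp_rot'],s['opening'],s['grasp_force'],s['wrist_force'])
shot('pics/w2.png')
```

```text
2.6667 [ 0.47449967 -0.35949759  0.1141125 ] [3.13839970e+00 1.37845206e-03 1.33855894e+00] 0.2675705984224759 59.273337721824646 [-0.4198642  -0.21050268 -1.58347223]
```

View pics/w2.png

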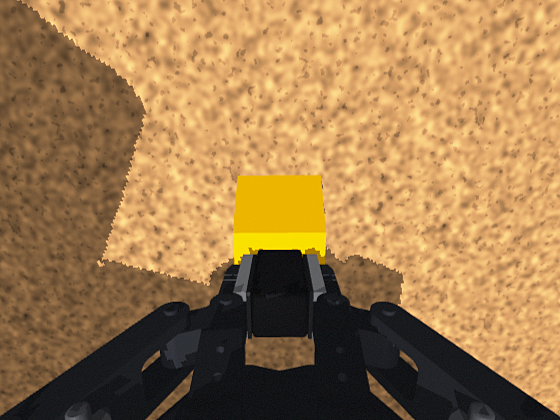

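```bash
cat >> h.py <<'E'
rp=np.load('ramp.npy')
def goal(x,s,h):
    R,t=pose(*rp); Rg=R@np.array([[0,1,0],[C8,0,S8],[S8,0,-C8]]).T.reshape(3,3) if 0 else R@np.array([[0,1,0],[C8,0,S8],[S8,0,-C8]])
    return R@deck(x,s,h)+t, Rn.from_matrix(Rg)
def where(off=0.):  # TCP in ramp deck coords x,s,h
    p,_=tool(); R,t=pose(*rp); q=R.T@(p-t)-[0,0,.04]; return np.array([q[0],q[1]*C8+q[2]*S8,-q[1]*S8+q[2]*C8])
E
python3 - <<'E'
from h import *
K=cal('wrist'); p,R=tool(); X=ray(K,[280.5,175.5],0.0); d=R.inv().apply(X-p); print('toe in tool',d)
a,b=ray(K,[237,176],0),ray(K,[323.5,176],0); print(np.linalg.norm(a-b), np.degrees(np.arctan2(*(b-a)[[1,0]])))
P,Rg=goal(0,-.035,.114+.11); print(np.linalg.det(Rg.as_matrix()),P,Rg.as_euler('xyz')); rel(P,Rg); print(where())
E
```

```text
toe in tool [0.04294464 0.0013161  0.11392295]
0.05219977824067827 -13.32229033521704
0.9999999999999998 [ 0.55930449 -0.06491686  0.25694899] [ 3.14159265 -0.13962634  1.38717176]
go [ 30.6    1.52 -14.33] [ 0.37  8.08 -2.77]
[-0.02966161 -0.35701799  0.12488051]
```

Request:
{"name": "carry_out", "arguments": {
  "series": [
    [1.5,0,0,-4,0,0,0],
    [1.5,0.6,0,-8,0,0,0],
    [1.5,2.5,0.3,-11.5,0,1,-0.5],
    [1.5,6.0,0.5,-13.3,0,2,-1],
    [1.5,10.0,0.6,-14.3,0,3,-1.5]
  ]
}}

```text
time_s: 3.13
tcp_pos: [0.5035, -0.2635, 0.2594]
tcp_rot: [3.135, -0.051, 1.363]
wrist_force: [1.6, 0.3, -2.0]
opening: 0.271
grasp_force: 59.7
```

Run:
```python
from h import *
print(status.read_state()['grasp_force']);print(tool()[0]);P,Rg=goal(0,-.035,.114+.11);rel(P,Rg)
```

```text
59.73017871379852
[ 0.50354403 -0.26347909  0.25937   ]
go [20.54  1.35  1.3 ] [ 0.53  5.08 -1.35]
```

Request:
{"name": "carry_out", "arguments": {
  "series": [
    [1.5,4.1,0.3,0.2,0,1,-0.3],
    [1.5,8.2,0.6,0.4,0,2,-0.6],
    [1.5,12.3,0.9,0.7,0.2,3,-0.9],
    [1.5,16.4,1.1,1.0,0.3,4,-1.1],
    [1.5,20.5,1.3,1.3,0.3,5,-1.3]
  ]
}}

```text
time_s: 3.55
tcp_pos: [0.5575, -0.0625, 0.2539]
tcp_rot: [-3.141, -0.141, 1.388]
wrist_force: [0.5, 0.0, -1.0]
opening: 0.273
grasp_force: 59.7
```

Request:
{"name": "carry_out", "arguments": {
  "series": [
    [1.5,0,0,0,0,0,0],
    [1.5,0,0,0,0,0,0]
  ]
}}

```text
time_s: 3.72
tcp_pos: [0.5575, -0.0624, 0.2536]
tcp_rot: [-3.141, -0.14, 1.392]
wrist_force: [0.4, -0.8, -1.4]
opening: 0.271
grasp_force: 59.7
```

Run:
```python
from h import *
s=status.read_state();print(s['wrist_force'],s['tcp_rot'],where());P,Rg=goal(0,-.035,.114+.11);rel(P,Rg)
shot('pics/w3.png')
```

```text
[ 0.39921767 -0.83061922 -1.40884114] [-3.14060027 -0.13966174  1.39155518] [-0.00225256 -0.03329687  0.22039895]
go [-0.17  0.22 -0.36] [-0.09 -0.    0.25]
```

View pics/w3.png

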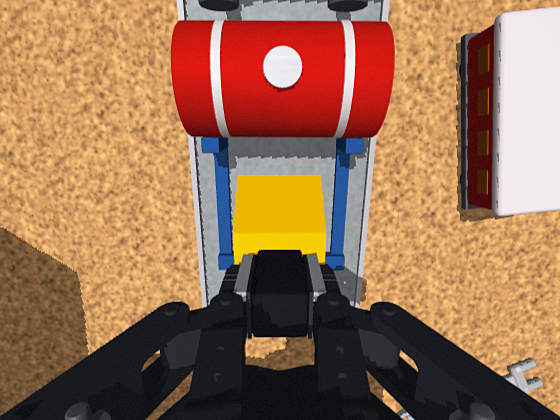

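Request:
{"name": "carry_out", "arguments": {
  "series": [
    [1.5,0,0,4,0,0,0],
    [1.5,0,0,7.5,0,0,0],
    [1.5,0,0,9.5,0,0,0],
    [1.5,0,0,9.8,0,0,0],
    [1.5,0,0,9.8,0,0,0]
  ]
}}

```text
time_s: 4.18
tcp_pos: [0.5588, -0.0519, 0.1551]
tcp_rot: [-3.137, -0.139, 1.386]
wrist_force: [-0.0, 0.1, -1.4]
opening: 0.271
grasp_force: 59.7
```

Run:
```python
from h import *
s=status.read_state();print(s['wrist_force'],s['tcp_rot'],where())
shot('pics/w4.png')
```

```text
[-0.01889615  0.09555152 -1.35045349] [-3.13716089 -0.13935058  1.38599933] [-0.00290445 -0.03660768  0.12140695]
```

Request:
{"name": "carry_out", "arguments": {
  "series": [
    [1.5,0,0,0.2,0,0,0],
    [1.5,0,0,0.4,0,0,0],
    [1.5,0,0,0.5,0,0,0],
    [1.5,0,0,0.5,0,0,0]
  ]
}}

```text
time_s: 4.57
tcp_pos: [0.5598, -0.0504, 0.1513]
tcp_rot: [-3.14, -0.14, 1.388]
wrist_force: [-0.1, 0.5, -0.5]
opening: 0.268
grasp_force: 59.7
```

Request:
{"name": "carry_out", "arguments": {
  "series": [
    [1.5,0,0,0.1,0,0,0],
    [1.5,0,0,0.1,0,0,0]
  ]
}}

```text
time_s: 4.73
tcp_pos: [0.5596, -0.0501, 0.1498]
tcp_rot: [-3.139, -0.14, 1.388]
wrist_force: [-0.0, 1.0, -1.4]
opening: 0.275
grasp_force: 59.7
```

Request:
{"name": "carry_out", "arguments": {
  "series": [
    [1.5,0,0,0.1,0,0,0],
    [1.5,0,0,0.1,0,0,0]
  ]
}}

```text
time_s: 4.9
tcp_pos: [0.5595, -0.0499, 0.1486]
tcp_rot: [-3.139, -0.14, 1.388]
wrist_force: [0.0, 0.0, -1.8]
opening: 0.27
grasp_force: 59.7
```

Request:
{"name": "carry_out", "arguments": {
  "series": [
    [1.5,0,0,0.1,0,0,0],
    [1.5,0,0,0.1,0,0,0]
  ]
}}

```text
time_s: 5.07
tcp_pos: [0.5596, -0.0498, 0.1479]
tcp_rot: [-3.139, -0.14, 1.388]
wrist_force: [-0.4, -0.4, 2.1]
opening: 0.272
grasp_force: 60.0
```

Request:
{"name": "carry_out", "arguments": {
  "series": [
    [1.5,0,0,0.1,0,0,0],
    [1.5,0,0,0.1,0,0,0]
  ]
}}

```text
time_s: 5.23
tcp_pos: [0.5596, -0.0498, 0.1479]
tcp_rot: [-3.14, -0.14, 1.388]
wrist_force: [-4.9, -1.6, 12.9]
opening: 0.27
grasp_force: 61.4
```

Request:
{"name": "carry_out", "arguments": {
  "series": [
    [1.5,0,0,0.05,0,0,0],
    [1.5,0,0,0.05,0,0,0]
  ]
}}

```text
time_s: 5.4
tcp_pos: [0.5595, -0.0498, 0.1478]
tcp_rot: [-3.14, -0.14, 1.388]
wrist_force: [-7.5, -1.5, 17.7]
opening: 0.271
grasp_force: 62.3
```

Request:
{"name": "carry_out", "arguments": {
  "series": [
    [1.5,0,0,-0.15,0,0,0],
    [1.5,0,0,-0.15,0,0,0]
  ]
}}

```text
time_s: 5.57
tcp_pos: [0.5597, -0.0499, 0.1481]
tcp_rot: [-3.14, -0.14, 1.388]
wrist_force: [-0.4, -0.3, -0.8]
opening: 0.273
grasp_force: 59.8
```

Run:
```python
from h import *
s=status.read_state();print(s['wrist_force'],s['ft_torque'],s['tcp_rot'],where())
im=shot('pics/w5.png'); im=im.astype(int); r,g,b=im[...,0],im[...,1],im[...,2]
y=(r>110)&(b<60)&(g>.6*r)&(g<.95*r)&(r-b>90); bl=(b>r+30)
for row in range(110,260,10):
    u=np.nonzero(y[row,150:420])[0]+150; w=np.nonzero(bl[row,100:480])[0]+100
    print(row,(u.min(),u.max()) if len(u) else'', (w[w<280].min(),w[w<280].max(),w[w>280].min(),w[w>280].max()) if (w<280).any() and (w>280).any() else '')
```

```text
[-0.35264864 -0.25028432 -0.82662008] [-0.12189505 -0.01012059  0.02167737] [-3.1399113  -0.13976057  1.38768762] [-0.00231296 -0.0354224   0.11410112]
110  
120  
130  
140  
150  
160  (np.int64(142), np.int64(197), np.int64(367), np.int64(424))
170  (np.int64(144), np.int64(198), np.int64(367), np.int64(423))
180 (np.int64(238), np.int64(320)) (np.int64(176), np.int64(198), np.int64(366), np.int64(388))
190 (np.int64(237), np.int64(321)) (np.int64(177), np.int64(199), np.int64(365), np.int64(387))
200 (np.int64(236), np.int64(322)) (np.int64(178), np.int64(200), np.int64(364), np.int64(386))
210 (np.int64(235), np.int64(323)) (np.int64(179), np.int64(201), np.int64(363), np.int64(385))
220 (np.int64(234), np.int64(324)) (np.int64(180), np.int64(201), np.int64(362), np.int64(384))
230 (np.int64(233), np.int64(325)) (np.int64(182), np.int64(202), np.int64(361), np.int64(383))
240 (np.int64(233), np.int64(325)) (np.int64(183), np.int64(203), np.int64(326), np.int64(382))
250 (np.int64(234), np.int64(324)) (np.int64(184), np.int64(279), np.int64(286), np.int64(381))
```

Request:
{"name": "carry_out", "arguments": {
  "series": [
    [1.5,0.5,0.1,-0.05,0,0,0],
    [1.5,1.2,0.15,-0.05,0,0,0],
    [1.5,2.0,0.15,-0.05,0,0,0],
    [1.5,2.7,0.15,-0.05,0,0,0],
    [1.5,3.0,0.15,0.05,0,0,0]
  ]
}}

```text
time_s: 6.03
tcp_pos: [0.5669, -0.0201, 0.1521]
tcp_rot: [-3.14, -0.138, 1.388]
wrist_force: [-6.2, -10.1, 17.3]
opening: 0.272
grasp_force: 62.4
```

Request:
{"name": "carry_out", "arguments": {
  "series": [
    [1.5,0,0,0.05,0,0,0],
    [1.5,0.1,0,0.05,0,0,0],
    [1.5,0.2,0,0.05,0,0,0]
  ]
}}

```text
time_s: 6.28
tcp_pos: [0.5673, -0.019, 0.1523]
tcp_rot: [-3.141, -0.138, 1.388]
wrist_force: [-3.0, -7.2, 9.2]
opening: 0.275
grasp_force: 61.5
```

Request:
{"name": "carry_out", "arguments": {
  "series": [
    [1.5,0.1,0,0,0,0,0],
    [1.5,0.2,0,0,0,0,0],
    [1.5,0.3,0,0,0,0,0]
  ]
}}

```text
time_s: 6.53
tcp_pos: [0.5681, -0.0161, 0.1527]
tcp_rot: [-3.142, -0.138, 1.388]
wrist_force: [-2.1, -5.9, 9.0]
opening: 0.277
grasp_force: 61.3
```

Request:
{"name": "carry_out", "arguments": {
  "series": [
    [1.5,0.1,0,0,0,0,0],
    [1.5,0.2,0,0,0,0,0],
    [1.5,0.3,0,0,0,0,0]
  ]
}}

```text
time_s: 6.78
tcp_pos: [0.5687, -0.0132, 0.1532]
tcp_rot: [3.141, -0.138, 1.388]
wrist_force: [-2.0, -6.0, 9.1]
opening: 0.27
grasp_force: 61.3
```

Request:
{"name": "carry_out", "arguments": {
  "series": [
    [1.5,0,0,-0.07,0,0,0],
    [1.5,0,0,-0.07,0,0,0]
  ]
}}

```text
time_s: 6.95
tcp_pos: [0.5684, -0.0126, 0.1532]
tcp_rot: [-3.14, -0.14, 1.388]
wrist_force: [-0.3, -1.5, 6.0]
opening: 0.269
grasp_force: 60.9
```

```bash
cat >> h.py <<'E'
def rep():
    s=status.read_state(); R,t=pose(*rp); A=np.array([R@[1,0,0],R@[0,C8,S8],R@[0,-S8,C8]]); print('F x,s,n',np.round(A@s['wrist_force'],2),'pos',np.round(where()*1000,2),'t',s['time_s'])
E
python3 -c "
from h import *
rep()"
```

```text
F x,s,n [-0.07 -0.66  6.2 ] pos [ -0.65   3.11 113.91] t 6.95
```

Request:
{"name": "carry_out", "arguments": {
  "series": [
    [1.5,0,0,-0.03,0,0,0],
    [1.5,0.1,0,-0.03,0,0,0]
  ]
}}

```text
time_s: 7.12
tcp_pos: [0.5684, -0.0121, 0.1533]
tcp_rot: [-3.14, -0.139, 1.388]
wrist_force: [-0.9, -4.4, 4.0]
opening: 0.272
grasp_force: 60.7
```

Request:
{"name": "carry_out", "arguments": {
  "series": [
    [1.5,0.1,0,0,0,0,0],
    [1.5,0.1,0,0,0,0,0]
  ]
}}

```text
time_s: 7.28
tcp_pos: [0.5684, -0.0111, 0.1535]
tcp_rot: [-3.14, -0.139, 1.388]
wrist_force: [0.1, -3.3, 4.8]
opening: 0.27
grasp_force: 60.7
```

Request:
{"name": "carry_out", "arguments": {
  "series": [
    [1.5,0.1,0,0,0,0,0],
    [1.5,0.1,0,0,0,0,0]
  ]
}}

```text
time_s: 7.45
tcp_pos: [0.5686, -0.0102, 0.1536]
tcp_rot: [-3.14, -0.139, 1.387]
wrist_force: [0.1, -3.6, 5.1]
opening: 0.275
grasp_force: 60.8
```

Request:
{"name": "carry_out", "arguments": {
  "series": [
    [1.5,0.1,0,0,0,0,0],
    [1.5,0.1,0,0,0,0,0]
  ]
}}

```text
time_s: 7.62
tcp_pos: [0.5686, -0.0096, 0.1537]
tcp_rot: [-3.139, -0.138, 1.387]
wrist_force: [-0.8, -5.2, 5.2]
opening: 0.271
grasp_force: 60.7
```

```bash
python3 -c "
from h import *
rep()"
```

```text
F x,s,n [ 0.13 -4.46  5.89] pos [ -0.96   6.17 113.93] t 7.6167
```

Run:
```python
from h import *
shot('pics/w6.png'); im=viewer.capture('top')
a=im[170:240,218:300,::-1]; b=cv2.imread('pics/w6.png')[0:260,120:440]
c=np.vstack([cv2.resize(np.hstack([a,cv2.imread('pics/top0.png')[170:240,218:300]]),(492,210),interpolation=cv2.INTER_CUBIC),cv2.resize(b,(492,390))])
cv2.imwrite('pics/c6.png',c)
```

```text
(no output)
```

View pics/c6.png

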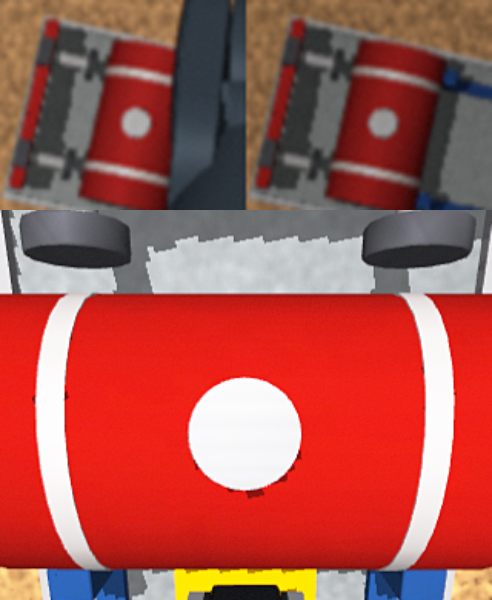

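Request:
{"name": "carry_out", "arguments": {
  "series": [
    [1.5,0.1,0,0,0,0,0],
    [1.5,0.1,0,0,0,0,0],
    [1.5,0.2,0,0,0,0,0],
    [1.5,0.2,0,0,0,0,0]
  ]
}}

```text
time_s: 8.05
tcp_pos: [0.5688, -0.0078, 0.154]
tcp_rot: [-3.139, -0.138, 1.387]
wrist_force: [-2.0, -5.2, 5.6]
opening: 0.272
grasp_force: 60.8
```

Request:
{"name": "carry_out", "arguments": {
  "series": [
    [1.5,0.1,0,0,0,0,0],
    [1.5,0.1,0,0,0,0,0]
  ]
}}

```text
time_s: 8.22
tcp_pos: [0.569, -0.0069, 0.1541]
tcp_rot: [-3.139, -0.138, 1.387]
wrist_force: [-0.9, -7.0, 6.4]
opening: 0.27
grasp_force: 60.8
```

Request:
{"name": "carry_out", "arguments": {
  "series": [
    [1.5,0.1,0,0,0,0,0],
    [1.5,0.1,0,0,0,0,0]
  ]
}}

```text
time_s: 8.38
tcp_pos: [0.5691, -0.0059, 0.1542]
tcp_rot: [-3.139, -0.138, 1.387]
wrist_force: [-2.1, -6.8, 5.6]
opening: 0.274
grasp_force: 60.8
```

```bash
python3 -c "
from h import *
rep()"
```

```text
F x,s,n [-0.8  -6.19  6.5 ] pos [ -1.12   9.97 113.94] t 8.3833
```

Request:
{"name": "carry_out", "arguments": {
  "series": [
    [1.5,0.1,0,0,0,0,0],
    [1.5,0.1,0,0,0,0,0]
  ]
}}

```text
time_s: 8.55
tcp_pos: [0.5693, -0.0049, 0.1544]
tcp_rot: [-3.139, -0.138, 1.387]
wrist_force: [-1.9, -7.4, 6.7]
opening: 0.271
grasp_force: 60.8
```

Request:
{"name": "carry_out", "arguments": {
  "series": [
    [1.5,0.1,0,0,0,0,0],
    [1.5,0.1,0,0,0,0,0]
  ]
}}

```text
time_s: 8.72
tcp_pos: [0.5695, -0.0039, 0.1545]
tcp_rot: [-3.139, -0.138, 1.387]
wrist_force: [-1.9, -6.7, 5.2]
opening: 0.272
grasp_force: 60.8
```

```bash
python3 -c "
from h import *
rep()
shot('pics/w7.png')
im=cv2.imread('pics/w7.png').astype(int); red=(im[...,2]>120)&(im[...,1]<70)
for c in (240,320): 
  v=np.nonzero(red[:,c])[0]; print(c,v.min(),v.max())
"
```

```text
F x,s,n [-0.61 -6.15  6.12] pos [ -1.14  11.96 113.96] t 8.7167
240 57 238
320 57 238
```

```bash
python3 -c "
import cv2
for f in('pics/w6.png','pics/w7.png'):
  im=cv2.imread(f).sum(2)//3
  print(f,[im[12:60:2,c].tolist() for c in (169,392)])
"
```

```text
pics/w6.png [[115, 113, 113, 113, 113, 103, 37, 39, 44, 42, 41, 42, 38, 124, 215, 201, 201, 203, 204, 206, 203, 200, 203, 219], [121, 124, 126, 125, 125, 105, 34, 43, 41, 40, 41, 41, 34, 123, 198, 196, 197, 199, 200, 198, 199, 193, 205, 219]]
pics/w7.png [[238, 239, 249, 126, 124, 119, 121, 120, 118, 119, 117, 116, 119, 113, 77, 42, 39, 40, 41, 36, 125, 179, 208, 217], [244, 246, 255, 94, 115, 115, 116, 114, 116, 119, 122, 123, 123, 118, 84, 41, 40, 41, 40, 37, 118, 185, 208, 217]]
```

Request:
{"name": "carry_out", "arguments": {
  "series": [
    [1.5,0.1,0,0,0,0,0],
    [1.5,0.1,0,0,0,0,0]
  ]
}}

```text
time_s: 8.93
tcp_pos: [0.5696, -0.003, 0.1547]
tcp_rot: [-3.139, -0.138, 1.387]
wrist_force: [-1.9, -7.2, 6.6]
opening: 0.273
grasp_force: 60.8
```

Request:
{"name": "carry_out", "arguments": {
  "series": [
    [1.5,0.1,0,0,0,0,0],
    [1.5,0.1,0,0,0,0,0]
  ]
}}

```text
time_s: 9.1
tcp_pos: [0.5698, -0.002, 0.1548]
tcp_rot: [-3.139, -0.138, 1.387]
wrist_force: [-2.7, -6.3, 6.2]
opening: 0.271
grasp_force: 60.8
```

Request:
{"name": "carry_out", "arguments": {
  "series": [
    [1.5,0.1,0,0,0,0,0],
    [1.5,0.1,0,0,0,0,0]
  ]
}}

```text
time_s: 9.27
tcp_pos: [0.57, -0.001, 0.155]
tcp_rot: [-3.139, -0.138, 1.387]
wrist_force: [-2.3, -6.5, 6.1]
opening: 0.275
grasp_force: 60.8
```

```bash
python3 -c "
from h import *
rep()"
```

```text
F x,s,n [-1.06 -5.94  7.02] pos [ -1.13  14.94 113.98] t 9.2667
```

Now 0.5 mm steps, one per look.

Request:
{"name": "carry_out", "arguments": {
  "series": [
    [1.5,0.05,0,0,0,0,0],
    [1.5,0.05,0,0,0,0,0]
  ]
}}

```text
time_s: 9.43
tcp_pos: [0.5701, -0.0006, 0.155]
tcp_rot: [-3.139, -0.138, 1.387]
wrist_force: [-1.3, -7.4, 6.4]
opening: 0.273
grasp_force: 60.9
```

Request:
{"name": "carry_out", "arguments": {
  "series": [
    [1.5,0.05,0,0,0,0,0],
    [1.5,0.05,0,0,0,0,0]
  ]
}}

```text
time_s: 9.6
tcp_pos: [0.5701, -0.0005, 0.1551]
tcp_rot: [-3.139, -0.137, 1.387]
wrist_force: [-3.1, -9.3, 6.9]
opening: 0.27
grasp_force: 61.0
```

Request:
{"name": "carry_out", "arguments": {
  "series": [
    [1.5,0.03,0,0,0,0,0],
    [1.5,0.03,0,0,0,0,0]
  ]
}}

```text
time_s: 9.77
tcp_pos: [0.5701, -0.0004, 0.1551]
tcp_rot: [-3.139, -0.137, 1.386]
wrist_force: [-2.9, -10.2, 7.8]
opening: 0.273
grasp_force: 61.0
```

```bash
python3 -c "
from h import *
rep()"
```

```text
F x,s,n [-1.04 -9.33  9.17] pos [ -1.15  15.62 114.01] t 9.7667
```

Request:
{"name": "carry_out", "arguments": {
  "series": [
    [1.5,0.05,0,0,0,0,0],
    [1.5,0.05,0,0,0,0,0]
  ]
}}

```text
time_s: 9.93
tcp_pos: [0.5701, -0.0002, 0.1551]
tcp_rot: [-3.139, -0.136, 1.386]
wrist_force: [-4.0, -12.1, 7.1]
opening: 0.273
grasp_force: 61.1
```

```bash
python3 -c "
from h import *
rep()"
```

```text
F x,s,n [ -1.7  -11.48   8.79] pos [ -1.18  15.75 114.05] t 9.9333
```

Request:
{"name": "carry_out", "arguments": {
  "series": [
    [1.5,0,0,0,0,0,0],
    [1.5,0,0,0,0,0,0],
    [1.5,0,0,0,0,0,0]
  ]
}}

```text
time_s: 10.18
tcp_pos: [0.5701, -0.0003, 0.1551]
tcp_rot: [-3.139, -0.136, 1.386]
wrist_force: [-2.9, -12.1, 8.3]
opening: 0.268
grasp_force: 61.1
```

Request:
{"name": "carry_out", "arguments": {
  "series": [
    [4.5,0,0,0,0,0,0],
    [4.5,0,0,0,0,0,0],
    [4.5,0,0,0,0,0,0]
  ]
}}

```text
time_s: 10.43
tcp_pos: [0.5703, 0.0017, 0.1547]
tcp_rot: [-3.138, -0.14, 1.388]
wrist_force: [0.0, 0.4, 0.8]
opening: 0.526
grasp_force: 0.0
```

```bash
python3 -c "
from h import *
rep()
im=shot('pics/w8.png'); im=im.astype(int)[...,::-1]; red=(im[...,2]>120)&(im[...,1]<70); g=im.sum(2)//3
for c in (240,320): 
  v=np.nonzero(red[:,c])[0]; print(c,v.min(),v.max())
print([g[44:76:2,c].tolist() for c in (169,392)])
"
```

```text
F x,s,n [-0.04  0.46  0.72] pos [ -1.33  17.66 113.3 ] t 10.4333
240 64 243
320 64 244
[[124, 124, 123, 121, 120, 119, 101, 35, 42, 60, 217, 220, 224, 228, 231, 236], [116, 116, 121, 121, 124, 123, 115, 33, 41, 62, 216, 220, 224, 227, 232, 236]]
```

Request:
{"name": "carry_out", "arguments": {
  "series": [
    [4.5,0,0,-2,0,0,0],
    [4.5,0,0,-5,0,0,0],
    [4.5,-2,0,-7.5,0,0,0],
    [4.5,-6,0.1,-7.5,0,0,0],
    [4.5,-9.8,0.1,-7,0,0,0]
  ]
}}

```text
time_s: 10.9
tcp_pos: [0.5536, -0.1044, 0.2131]
tcp_rot: [3.139, -0.14, 1.391]
wrist_force: [0.8, -1.2, -1.1]
opening: 0.527
grasp_force: 0.0
```

Request:
{"name": "carry_out", "arguments": {
  "series": [
    [5.5,-1.9,0,0.5,0,0,0],
    [5.5,-1.9,0,0.5,0,0,0]
  ]
}}

```text
time_s: 11.07
tcp_pos: [0.5478, -0.1245, 0.2016]
tcp_rot: [-3.137, -0.139, 1.384]
wrist_force: [0.2, 0.4, -0.0]
opening: 0.645
grasp_force: 0.0
```

```bash
python3 -c "
from h import *
rep(); rel(*goal(0,-.1,.097))
im=shot('pics/w9.png')
for d in viewer.silhouettes('stop_grip','wrist')[:1]: print(d['box'],d['score'])
"
```

```text
F x,s,n [ 0.13  0.4  -0.1 ] pos [  -0.41 -102.75  177.61] t 11.0667
go [0.28 0.07 8.06] [-0.24  0.02 -0.17]
[168.8, 20.6, 220.7, 223.0] 0.7
```

View pics/w9.png

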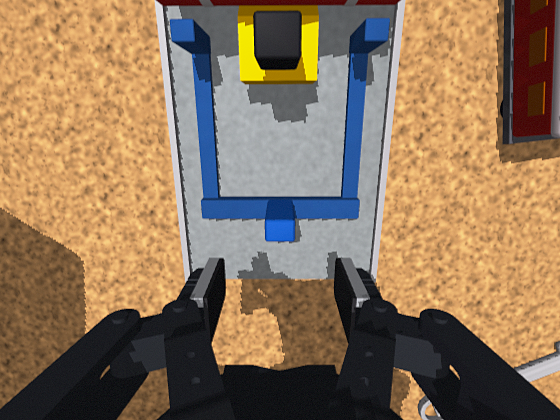

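Request:
{"name": "carry_out", "arguments": {
  "series": [
    [5.5,0.6,0,3.5,0,0,0],
    [5.5,0.6,0,6.5,0,0,0],
    [5.5,0.6,0,8.0,0,0,0],
    [1.0,0.6,0,8.0,0,0,0],
    [1.0,0.6,0,8.0,0,0,0]
  ],
  "force": 40
}}

```text
time_s: 11.58
tcp_pos: [0.5519, -0.1035, 0.1247]
tcp_rot: [-3.138, -0.14, 1.389]
wrist_force: [-1.3, -0.2, 0.0]
opening: 0.374
grasp_force: 0.0
```

Request:
{"name": "carry_out", "arguments": {
  "series": [
    [1.0,0,0,0,0,0,0],
    [1.0,0,0,0,0,0,0],
    [1.0,0,0,0,0,0,0]
  ]
}}

```text
time_s: 11.83
tcp_pos: [0.5514, -0.104, 0.126]
tcp_rot: [-3.138, -0.141, 1.388]
wrist_force: [-4.7, 4.4, 0.5]
opening: 0.227
grasp_force: 40.7
```

Request:
{"name": "carry_out", "arguments": {
  "series": [
    [1.0,-0.2,0,0,0,0,0],
    [1.0,-0.5,0,0,0,0,0],
    [1.0,-1.0,0,0,0,0,0],
    [1.0,-1.0,0,0,0,0,0]
  ]
}}

```text
time_s: 12.17
tcp_pos: [0.5495, -0.1144, 0.1245]
tcp_rot: [-3.138, -0.141, 1.388]
wrist_force: [-4.3, 1.1, -1.6]
opening: 0.223
grasp_force: 40.6
```

```bash
python3 -c "
from h import *
rep()"
```

```text
F x,s,n [-4.45  0.01 -1.64] pos [  -0.63 -103.36   99.88] t 12.1667
```

Request:
{"name": "carry_out", "arguments": {
  "series": [
    [1.0,-0.9,0,0,0,0,0],
    [1.0,-1.8,0,0,0,0,0],
    [1.0,-2.7,0,0,0,0,0],
    [1.0,-3.6,0,0,0,0,0],
    [1.0,-4.3,0,0,0,0,0]
  ]
}}

```text
time_s: 12.58
tcp_pos: [0.5417, -0.156, 0.1186]
tcp_rot: [-3.138, -0.141, 1.388]
wrist_force: [-3.5, 5.1, -0.1]
opening: 0.226
grasp_force: 40.7
```

Request:
{"name": "carry_out", "arguments": {
  "series": [
    [1.0,-0.15,0,0,0,0,0],
    [1.0,-0.3,0,0,0,0,0],
    [1.0,-0.3,0,0,0,0,0]
  ]
}}

```text
time_s: 12.83
tcp_pos: [0.5411, -0.1591, 0.1181]
tcp_rot: [-3.138, -0.14, 1.387]
wrist_force: [-4.8, 2.2, -0.9]
opening: 0.223
grasp_force: 40.7
```

```bash
python3 -c "
from h import *
rep()"
```

```text
F x,s,n [-5.14  1.15 -1.1 ] pos [  -0.67 -149.31   99.88] t 12.8333
```

Request:
{"name": "carry_out", "arguments": {
  "series": [
    [1.0,-0.15,0,0,0,0,0],
    [1.0,-0.3,0,0,0,0,0],
    [1.0,-0.3,0,0,0,0,0]
  ]
}}

```text
time_s: 13.08
tcp_pos: [0.5406, -0.1617, 0.1177]
tcp_rot: [-3.138, -0.141, 1.388]
wrist_force: [-5.7, 4.2, -0.5]
opening: 0.23
grasp_force: 40.7
```

Request:
{"name": "carry_out", "arguments": {
  "series": [
    [1.0,-0.1,0,0,0,0,0],
    [1.0,-0.2,0,0,0,0,0],
    [1.0,-0.2,0,0,0,0,0]
  ]
}}

```text
time_s: 13.33
tcp_pos: [0.5405, -0.1626, 0.1176]
tcp_rot: [-3.139, -0.143, 1.389]
wrist_force: [-4.2, 9.7, 0.7]
opening: 0.229
grasp_force: 40.8
```

```bash
python3 -c "
from h import *
rep()"
```

```text
F x,s,n [-5.9   8.77 -0.55] pos [  -0.64 -152.9    99.89] t 13.3333
```

Request:
{"name": "carry_out", "arguments": {
  "series": [
    [1.0,-0.15,0,0,0,0,0],
    [1.0,-0.15,0,0,0,0,0],
    [1.0,-0.15,0,0,0,0,0]
  ]
}}

```text
time_s: 13.58
tcp_pos: [0.5404, -0.1628, 0.1176]
tcp_rot: [-3.139, -0.146, 1.39]
wrist_force: [-2.4, 17.5, 2.5]
opening: 0.227
grasp_force: 41.0
```

Request:
{"name": "carry_out", "arguments": {
  "series": [
    [4.5,0.1,0,0,0,0,0],
    [4.5,0.1,0,0,0,0,0],
    [4.5,0.1,0,0,0,0,0]
  ]
}}

```text
time_s: 13.83
tcp_pos: [0.5417, -0.1651, 0.1175]
tcp_rot: [3.141, -0.139, 1.388]
wrist_force: [-0.2, -0.3, -1.1]
opening: 0.529
grasp_force: 0.0
```

Request:
{"name": "carry_out", "arguments": {
  "series": [
    [4.5,0.1,0,-2.5,0,0,0],
    [4.5,0.1,0,-5.5,0,0,0],
    [4.5,0.1,0,-9,0,0,0],
    [4.5,0.1,0,-13,0,0,0],
    [4.5,0.1,0,-13,0,0,0]
  ]
}}

```text
time_s: 14.25
tcp_pos: [0.5403, -0.1836, 0.2531]
tcp_rot: [3.133, -0.137, 1.388]
wrist_force: [0.6, -0.0, 0.2]
opening: 0.534
grasp_force: 0.0
```

Run:
```python
from h import *
rep()
shot('pics/w10.png'); im=viewer.capture('scene'); t=viewer.capture('top')
a=cv2.resize(im[140:300,170:360,::-1],(570,480))[:, :400] if 0 else cv2.resize(im[150:290,180:350,::-1],(400,330))
b=cv2.resize(t[165:285,215:365,::-1],(400,330)); w=cv2.resize(cv2.imread('pics/w10.png'),(347,260))
z=np.zeros((590,800,3),np.uint8); z[:330,:400]=a; z[:330,400:]=b; z[330:,:347]=w
cv2.imwrite('pics/final.png',z)
```

```text
F x,s,n [0.61 0.12 0.18] pos [   3.01 -154.5   236.9 ] t 14.25
```

View pics/final.png

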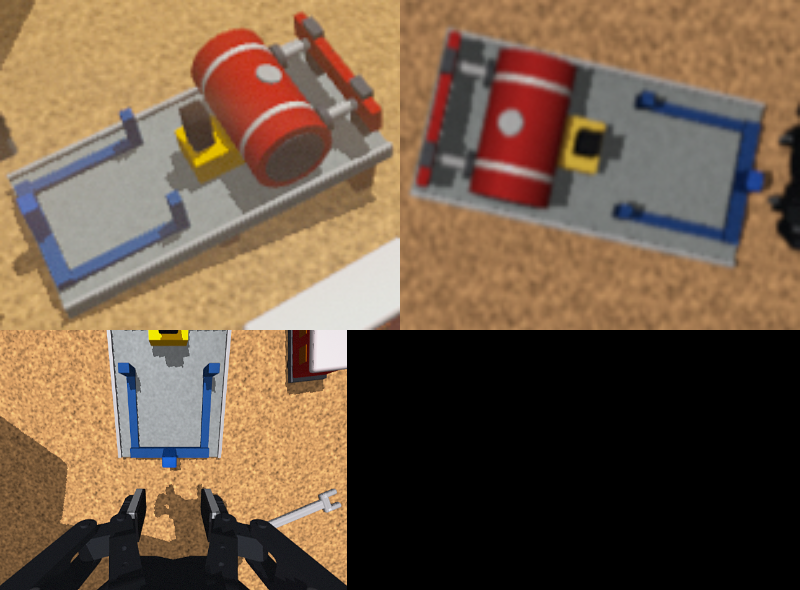

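The final composite shows the barrel against the buffers at about (480,120), with the chock square behind it at (585,145). The stop's cross bar is at the low end at about (745,180), and the gripper is clear.

```bash
python3 -c "
from bench import bot
print(bot.finish_job())"
```

```text
the job is handed in; nothing more can be done
None
```

The job is handed in, and no verdict came back: the chock rolled the barrel onto the buffers and finished with a wrist push of about 11.5 N (chock-on-barrel force not measured directly). The blue stop is fully downhill against its end, everything is released, and I did not touch the pots, coach or wrench.

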